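Lean the blue bin divider on the labelling rest

TASK

Take the blue divider panel out of the slotted rack and lean it on the labelling rest: its foot down in the channel between the steel wall and the red toe strip, near the middle of the rest, and its back slanting against the wall's top edge, clearly leaning and not bolt upright. Set it down rather than dropping it, let go, and leave the yellow and grey panels in their slots.

Things in the scene. Friction and masses are not known exactly. Their poses are not given: they have to be found in the camera images.
- blue_panel: Flat blue plastic panel: 10 mm thick (own x), 140 wide (y), 170 tall (z), 0.1-0.25 kg, both faces alike. Origin: centre of its bottom face. It starts upright in one of three slots of a rack fixed to the table: slots 13 mm wide, 30 deep, floor 8 mm above the table, 80 mm apart along the panels' x, in any order. Gripped from above by its free top edge, across the thickness; lift 35 mm or more to leave the slot.
- rest: Fixed labelling rest, 240 mm long (y): low steel wall and red toe strip on a plate 8 mm thick. Origin: at table height under the middle of the wall's front face; +x points from wall to strip, roughly away from the robot. Wall x -6 to 0, top 93 mm above table; strip x 45 to 60, top at 28; channel floor at 8. A panel with its foot at the strip leans about 23 degrees, its top over the wall to -x.
- yellow_panel: Yellow panel of the same size and axes, in another slot of the rack: stays there. Origin: centre of its bottom edge face.
- grey_panel: Grey panel of the same size and axes, in the remaining slot: stays there. Origin: centre of its bottom edge face.
Things that resemble listed ones, but are neither listed nor needed, are in the scene too. There is more than one size of the blue_panel; the one meant has the size given above.

How it is judged:
At the end, for the whole second after the job is handed in: Blue panel at rest, foot on the channel floor (foot middle 12-47 mm in front of the wall, under 20 mm above table), within 40 mm of the rest's middle, leaning 10-32 degrees from upright, in line with the wall within 10 degrees; yellow and grey panels within 30 mm of their starts (x of blue_panel in the frame of rest between 0.012 and 0.047 m and y of blue_panel in the frame of rest between -0.04 and 0.04 m and z of blue_panel in the frame of rest below 0.02 m and angle between blue_panel's own z axis and vertical between 0.175 and 0.56 rad and angle between the y axis of blue_panel and the y axis of rest, either way round below 0.175 rad and linear speed of blue_panel below 0.02 m/s and angular speed of blue_panel below 0.1 rad/s and distance of each of yellow_panel, grey_panel from where it was at the start of the episode below 0.03 m); the robot touches nothing.
It fails at once if the yellow or the grey panel is pulled out of its place (moved more than 30 mm) (distance of any of yellow_panel, grey_panel from where it was at the start of the episode above 0.03 m).
It fails at once if the blue panel is dropped into the rest (faster than 0.8 m/s within 50 mm of the table there) (horizontal distance between blue_panel and rest below 0.08 m and height (world z) of blue_panel below 0.05 m and linear speed of blue_panel above 0.8 m/s).
It also fails if it takes over 42 s, if anything falls off the work surface, if the arm or the gripper's body presses on something with over 40 N, if the wrist force passes 120 N, or if a joint passes its speed limit or range.

ROBOT

A 7-joint arm with a two-finger parallel gripper is mounted at the origin on the work surface. World frame = base frame: x ahead of the robot, y to its left, z up, the work surface at z = 0. Lengths are in m, angles in rad, forces in N, time in s.
With the tool pointing down it reaches from about 0.35 to 0.9 m from the base axis. Payload 7.2 kg.
Tool frame: the origin (TCP) lies on the centre line of the jaws, within the pads' length; the fingertips stand 17 mm ahead of it and the grasp point (between the pads) lies 2 mm behind it; z points along the fingers, y is the direction in which the jaws open and shut (so a half turn about z gives the same grasp; the last joint's range is limited). The gripper opens to 88 mm and grips with 3 to 60 N. Pads are 20 mm wide; open, the fingers measure 115 mm over their backs; the gripper's body (75 mm by 178 mm) begins 61 mm behind the grasp point.
Start: joints at [-1.217, 0.411, -0.013, 1.596, 0.006, 1.134, -0.082], TCP at [0.256, 0.57, 0.24] pointing down, gripper open.
Joint ranges: [-2.95, 2.95], [-0.29, 1.99], [-1.47, 1.44], [0.14, 2.54], [-1.03, 4.17], [0.13, 1.85], [-2.86, 2.86]. Speed limits (rad/s): [2.39, 2.39, 3.01, 3.01, 3.14, 3.14, 3.14].

INTERFACE

Orientations are given as a unit quaternion [w, x, y, z].
In Python, from plant import * gives the robot as it stands. The module is installed in compiled form; this text tells all that it offers.
- The arm moves only by the tool move_arm, never from a script. Its argument "rows" is a list that holds one entry, the list of rows, each a list of 7 numbers: the shift along the tool's x, y, z in units of 30 mm (1.0 is 30 mm), then the turn, a rotation vector about the tool's x, y, z in units of 5 degrees (1.0 is 5 degrees), then the closure, from 0 (fully open) to 1 (shut). A call has 1 to 20 rows; each row is the pose to reach, as a shift and turn from the pose commanded when the call began, along the tool's axes at that moment; what a row does not reach only later rows make up. A row lasts 1/10 s, in which the tool goes at most 50 mm and 8.59 degrees, less where a joint would pass 70% of its speed; a pose out of reach is approached as far as the arm can. A call with a gripper value outside its range is refused whole. The fingers move at their own pace and stop on an object; "grip_force" is the grip in N (left out, the last holds). Time passes only in rows, so rows that repeat a pose let the fingers close. It gives the time, the measured TCP pose, the force and the opening at its end, in the units of the state.
- read_state(): the state, without advancing time (a new reading comes with each control period).
- snapshot(name): name is "scene" or "top" or "wrist"; returns the picture (480x640x3 uint8, red, green, blue); there is no depth.
- get_calibration(name): a dict with "intrinsics" (3x3 intrinsics, pixels), "k1" (the pictures are not rectified: a ray, as slopes to the right and down, at radius r is drawn at 1 + k1 r^2 times it, then the intrinsics apply), "rvec" (rotation vector, rad) and "tvec" (3), from world to camera coordinates, as OpenCV has them. Camera axes: x right, y down, z forward; pixel columns grow to the right and rows downward; lengths in m; the calibration is good to about 2 mm. A picture is of the moment at which its call begins: read the wrist's pose just before it. get_calibration takes no time and is no camera call; for the wrist camera it gives the pose at the moment of the call.
- sign_off(): hands the job in, once; it reports no verdict.
Trained networks look in the newest picture that a camera, given by its name, has taken for a name from the list of things; names that differ only in an ending like _2 or _b are one class to them, and where a whole thing is asked for, a point or a joint stands for the part that bears it (a point fixed in the world has none). Each returns a list of dicts, best first, with "conf" (0 to 1); they miss things now and then, are a little off and sometimes report something else, mostly with a low value. They report only what shows in the picture. A call takes as long as a camera call. They do not tell look-alikes from the thing itself.
- cut_out(camera, thing): "pixels" (480x640 bool, what is visible of it) and "rect" ([left, top, right, bottom] in pixels, round what is visible of it).
The state is a dict: "clock": time; "qpos": joint angles; "joint_vel": joint speeds; "tau": joint torques, N m; "tcp_pos": TCP position; "eef_rot": TCP orientation; "wrist_force": force on the tool from outside, world axes, zero at the start; "wrist_torque": the same for the moment, N m; "finger_gap": finger opening in m.
Only numpy, scipy, OpenCV 4.12 (cv2) and the standard library are available. Lean on these libraries where they do the work, as an engineer would, in place of code of your own. Each camera call takes 0.05 s, during which the arm holds its last target. There are 200 camera calls.

## Working session

There is one attempt and no reset: what is moved stays moved. The work goes in short steps, Python scripts to look and compute and a tool call to move; the robot and the scene stay as the last step left them, time stands still between calls to the robot, and variables do not carry over. Pictures are saved under pics/ and viewed, about 8 in all and at most 12, crops included, and the job is handed in when it is done.

Besides the shell and the picture viewer there is one more tool, called after "Request:" by a JSON object that holds its "fn" and its "kwargs". move_arm: Moves the arm, as the interface text tells. Its arguments: {"type":"object","properties":{"rows":{"type":"array"},"grip_force":{"type":"number"}},"required":["rows"]}

```bash
mkdir -p pics; cat > h.py <<'E'
from plant import *
import numpy as np, cv2
from scipy.spatial.transform import Rotation as R
def save(name,img): cv2.imwrite('pics/'+name+'.png',cv2.cvtColor(img,cv2.COLOR_RGB2BGR))
def proj(cal,P):
    Rm=cv2.Rodrigues(np.array(cal['rvec'],float))[0]; c=np.atleast_2d(P)@Rm.T+np.ravel(cal['tvec'])
    s=c[:,:2]/c[:,2:]; s=s*(1+cal['k1']*(s**2).sum(1,keepdims=True)); K=np.array(cal['intrinsics'])
    return s@K[:2,:2].T+K[:2,2]
def unproj(cal,uv,z):
    K=np.array(cal['intrinsics']); d=(np.atleast_2d(uv)-K[:2,2])/[K[0,0],K[1,1]]; s=d.copy()
    for _ in range(20): s=d/(1+cal['k1']*(s**2).sum(1,keepdims=True))
    Rm=cv2.Rodrigues(np.array(cal['rvec'],float))[0]; C=-Rm.T@np.ravel(cal['tvec'])
    r=np.c_[s,np.ones(len(s))]@Rm
    return C+r*((z-C[2])/r[:,2])[:,None]
E
python3 - <<'E'
from h import *
a=snapshot('scene'); b=snapshot('top'); save('scene',a); save('top',b)
for n in('scene','top'):
    c=get_calibration(n); print(n,c)
    for t in ('blue_panel','rest','yellow_panel','grey_panel'):
        print(t,[(round(d['conf'],2),d['rect']) for d in cut_out(n,t)])
s=read_state(); print(s['tcp_pos'],s['eef_rot'],s['wrist_force'])
E
```

```text
scene {'intrinsics': array([[616.38409945,   0.        , 315.7618272 ],
       [  0.        , 616.38409945, 236.94033311],
       [  0.        ,   0.        ,   1.        ]]), 'k1': -0.051912078790693504, 'rvec': array([ 1.64200359,  1.57448944, -0.83012943]), 'tvec': array([-0.11673744, -0.23596574,  1.74465279])}
blue_panel [(0.8, [228.6, 119.2, 261.7, 239.5]), (0.79, [365.1, 205.8, 442.8, 269.6]), (0.68, [467.0, 219.8, 493.1, 285.3])]
rest [(0.69, [126.8, 220.6, 257.9, 312.8])]
yellow_panel [(0.94, [355.9, 188.3, 429.4, 248.9])]
grey_panel [(0.72, [351.6, 171.3, 422.8, 225.3])]
top {'intrinsics': array([[452.6590653 ,   0.        , 311.90623132],
       [  0.        , 452.6590653 , 238.49410156],
       [  0.        ,   0.        ,   1.        ]]), 'k1': -0.07949099538750194, 'rvec': array([ 2.11035902, -2.16762845,  0.14901971]), 'tvec': array([0.0773486 , 0.51082774, 0.80595426])}
blue_panel [(0.9, [148.0, 164.7, 250.7, 196.8]), (0.69, [92.3, 169.4, 151.1, 232.1]), (0.62, [354.5, 265.0, 425.4, 386.4])]
rest [(0.79, [356.8, 156.8, 505.3, 248.1]), (0.24, [154.8, 263.0, 254.8, 283.6])]
yellow_panel [(0.87, [155.4, 212.4, 255.5, 238.6])]
grey_panel [(0.62, [153.6, 259.4, 256.8, 280.3])]
[0.25587813 0.5701939  0.239623  ] [ 9.22281790e-06  2.09324549e-01  9.77846221e-01 -3.43015836e-05] [-0.14784121  1.12686324 -0.81693459]
```

View pics/scene.png

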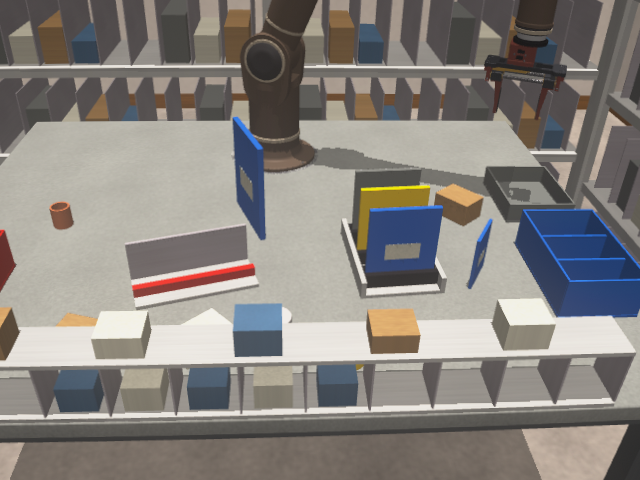

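View pics/top.png

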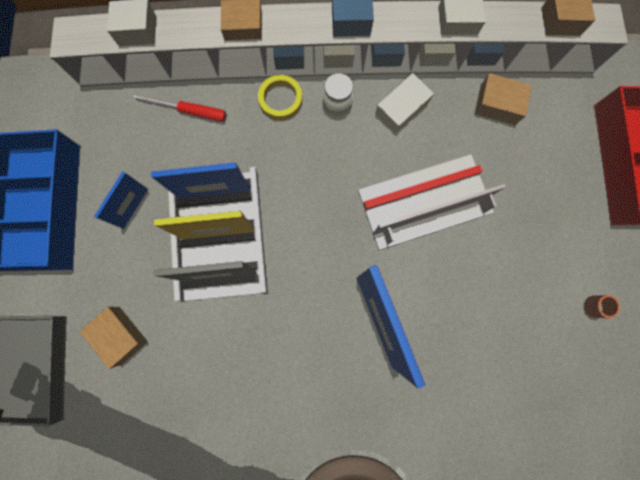

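Three blue candidates in the top picture: (197,180) stands in the rack's far slot, (392,327) is a larger free-standing panel, and (122,200) is a small one. Only the first is in the rack. I'll confirm it with an enlarged crop, which also gives the rest's corners.

```bash
python3 - <<'E'
from h import *
b=cv2.cvtColor(cv2.imread('pics/top.png'),cv2.COLOR_BGR2RGB)
A=cv2.resize(b[150:210,140:270],None,fx=5,fy=5,interpolation=cv2.INTER_CUBIC)
B=cv2.resize(b[150:253,350:510],None,fx=5,fy=5,interpolation=cv2.INTER_CUBIC)[:, :800]
A=A[:300];B=cv2.resize(b[150:253,350:510],(466,300),interpolation=cv2.INTER_CUBIC)
o=np.zeros((600,800,3),np.uint8);o[:300,:650]=A
B=cv2.resize(b[150:250,350:510],(800,500),interpolation=cv2.INTER_CUBIC)
o=np.vstack([cv2.resize(b[155:205,145:265],(600,250),interpolation=cv2.INTER_CUBIC),]) 
o=np.hstack([o,np.zeros((250,200,3),np.uint8)])
o=np.vstack([o,cv2.resize(b[150:250,350:510],(560,350),interpolation=cv2.INTER_CUBIC).copy().repeat(1,0) if 0 else np.hstack([cv2.resize(b[150:250,350:510],(560,350),interpolation=cv2.INTER_CUBIC),np.zeros((350,240,3),np.uint8)])])
save('crop',o)
c=get_calibration('top')
Rm=cv2.Rodrigues(c['rvec'])[0];print('C',-Rm.T@c['tvec'])
print(unproj(c,[[152,174],[237,165],[154,225],[242,213],[155,273],[243,264]],.178).round(3))
print(unproj(c,[[372,222],[505,186]],.093).round(3))
E
```

```text
C [0.38704876 0.0567769  0.87376181]
[[0.604 0.318 0.178]
 [0.614 0.18  0.178]
 [0.52  0.312 0.178]
 [0.535 0.171 0.178]
 [0.444 0.308 0.178]
 [0.455 0.17  0.178]]
[[ 0.531 -0.043  0.093]
 [ 0.59  -0.286  0.093]]
```

View pics/crop.png

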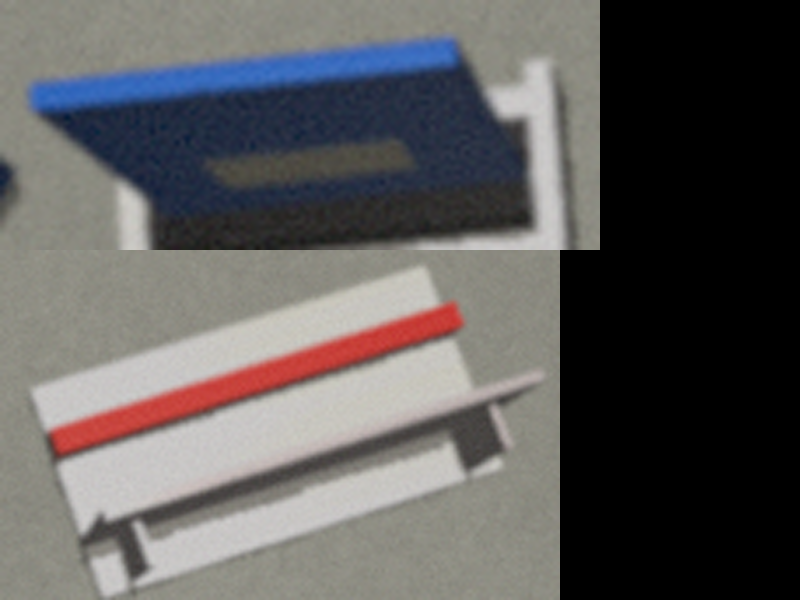

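```bash
python3 - <<'E'
from h import *
from scipy.optimize import least_squares
c=get_calibration('top')
f=lambda P:np.array([[350+u/3.5,150+(v-250)/3.5] for u,v in P])
uv=f([(50,432),(455,303),(462,327),(57,456)])
Q=np.array([[.06,.12,.028],[.06,-.12,.028],[.045,-.12,.028],[.045,.12,.028]])
def W(p,Q): return np.c_[Q[:,:2]@R.from_euler('z',p[2]).as_matrix()[:2,:2].T+p[:2],Q[:,2]]
r=least_squares(lambda p:(proj(c,W(p,Q))-uv).ravel(),[.55,-.15,-.2]);print(r.x,r.fun.round(1))
pw=proj(c,W(r.x,np.array([[0,.12,.093],[0,-.12,.093],[-.006,-.12,.093]])));print('wall crop px',((pw-[350,150])*3.5+[0,250]).round())
g=lambda P:np.array([[145+u/5,155+v/5] for u,v in P])
uv2=g([(30,86),(456,39),(460,67),(34,110)])
Q2=np.array([[.005,.07,.178],[.005,-.07,.178],[-.005,-.07,.178],[-.005,.07,.178]])
r2=least_squares(lambda p:(proj(c,W(p,Q2))-uv2).ravel(),[.6,.25,0]);print(r2.x,r2.fun.round(1))
s=read_state()
T=R.from_quat(np.roll(s['eef_rot'],-1)); print(T.as_matrix().round(3)); print('axes y angle')
# rotation to make tool y along panel x
pa=r2.x[2]
for k in(0,np.pi):
    X=np.array([-np.sin(pa+k),np.cos(pa+k),0]); Z=np.array([0,0,-1.]);Y=np.cross(Z,X)
    M=np.c_[X,Y,Z]; print(k,Y.round(3),np.degrees((T.inv()*R.from_matrix(M)).as_rotvec())/5)
d=np.array([r2.x[0],r2.x[1],.25])-s['tcp_pos'];print('shift',T.inv().apply(d)/.03)
E
```

```text
[ 0.55890436 -0.16967652  0.28650775] [-0.4 -0.2 -0.3 -0.1  0.5  0.1  0.2  0.2]
wall crop px [[101. 513.]
 [540. 371.]
 [544. 382.]]
[0.60824057 0.24953979 0.07218921] [ 0.  -0.5  0.5 -0.2  0.1  0.1 -0.6  0.6]
[[-0.912  0.409  0.   ]
 [ 0.409  0.912 -0.   ]
 [-0.    -0.    -1.   ]]
axes y angle
0 [0.997 0.072 0.   ] [-4.53188657e-04  7.24729253e-04  1.23396637e+01]
3.141592653589793 [-0.997 -0.072 -0.   ] [-8.29991457e-04 -5.19011358e-04 -2.36603363e+01]
shift [-15.09172018  -4.94355137  -0.34509864]
```

The crop confirms it: a blue panel about 140 mm wide and 10 mm thick stands in the rack slot, with its top edge at crop (32,98) to (458,53). The rest's wall and strip are clear too. Now moving above the panel.

Request:
{"fn": "move_arm", "kwargs": {"rows": [[[-4,-1.3,-0.35,0,0,3,0.4],[-8,-2.6,-0.35,0,0,6,0.4],[-12,-3.9,-0.35,0,0,9,0.4],[-15.1,-4.95,-0.35,0,0,12.3,0.4],[-15.1,-4.95,-0.35,0,0,12.3,0.4],[-15.1,-4.95,-0.35,0,0,12.3,0.4],[-15.1,-4.95,-0.35,0,0,12.3,0.4],[-15.1,-4.95,-0.35,0,0,12.3,0.4],[-15.1,-4.95,-0.35,0,0,12.3,0.4],[-15.1,-4.95,-0.35,0,0,12.3,0.4],[-15.1,-4.95,-0.35,0,0,12.3,0.4],[-15.1,-4.95,-0.35,0,0,12.3,0.4],[-15.1,-4.95,-0.35,0,0,12.3,0.4],[-15.1,-4.95,-0.35,0,0,12.3,0.4],[-15.1,-4.95,-0.35,0,0,12.3,0.4],[-15.1,-4.95,-0.35,0,0,12.3,0.4],[-15.1,-4.95,-0.35,0,0,12.3,0.4]]], "grip_force": 25}}

```text
clock: 2.2
tcp_pos: [0.6081, 0.2497, 0.2503]
eef_rot: [-0.0, 0.68, 0.734, 0.0]
wrist_force: [0.1, 0.1, -0.3]
finger_gap: 0.0525
```

```bash
python3 - <<'E'
from h import *
s=read_state(); T=R.from_quat(np.roll(s['eef_rot'],-1)); print(s['clock'],s['tcp_pos'],T.as_matrix().round(3),s['finger_gap'])
d=np.array([.6082,.2495,.164])-s['tcp_pos'];print('shift',T.inv().apply(d)/.03)
save('w1',snapshot('wrist'))
E
```

```text
2.2 [0.6081361  0.24972001 0.2502531 ] [[-0.076  0.997  0.   ]
 [ 0.997  0.076  0.   ]
 [ 0.     0.    -1.   ]] 0.052527718064634014
shift [-7.96410391e-03  1.32988200e-03  2.87510207e+00]
```

View pics/w1.png

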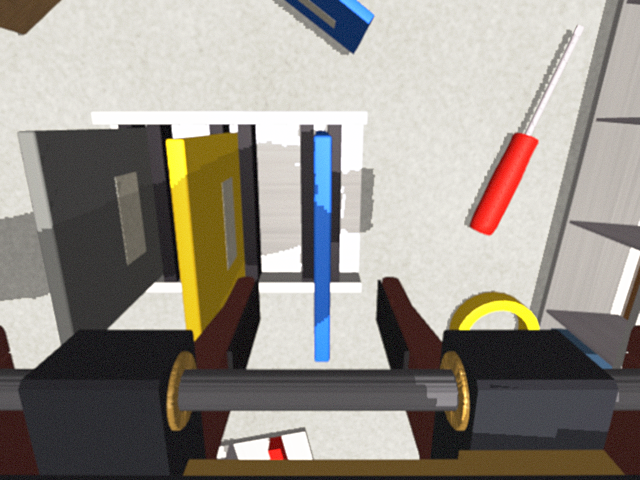

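The wrist view shows the blue top edge at column ~322, between the fingers (255 and 378), so the jaws are well centred. The yellow panel clears the left finger. Descending and gripping.

Request:
{"fn": "move_arm", "kwargs": {"rows": [[[0,0,1,0,0,0,0.4],[0,0,2,0,0,0,0.4],[0,0,2.6,0,0,0,0.4],[0,0,2.9,0,0,0,0.4],[0,0,2.9,0,0,0,0.4],[0,0,2.9,0,0,0,0.4],[0,0,2.9,0,0,0,1],[0,0,2.9,0,0,0,1],[0,0,2.9,0,0,0,1],[0,0,2.9,0,0,0,1],[0,0,2.9,0,0,0,1],[0,0,2.9,0,0,0,1],[0,0,2.9,0,0,0,1],[0,0,2.9,0,0,0,1],[0,0,2.9,0,0,0,1],[0,0,2.9,0,0,0,1]]], "grip_force": 25}}

```text
clock: 3.85
tcp_pos: [0.6087, 0.2493, 0.1632]
eef_rot: [0.0, 0.68, 0.733, 0.0]
wrist_force: [2.7, 0.8, -0.7]
finger_gap: 0.0103
```

Request:
{"fn": "move_arm", "kwargs": {"rows": [[[0,0,-0.3,0,0,0,1],[0,0,-0.7,0,0,0,1],[0,0,-1.2,0,0,0,1],[0,0,-1.8,0,0,0,1],[0,0,-2.6,0,0,0,1],[0,0,-3.4,0,0,0,1],[0,0,-4.2,0,0,0,1],[0,0,-4.6,0,0,0,1],[0,0,-4.6,0,0,0,1],[0,0,-4.6,0,0,0,1],[0,0,-4.6,0,0,0,1]]]}}

```text
clock: 4.95
tcp_pos: [0.6076, 0.2491, 0.2997]
eef_rot: [-0.001, 0.68, 0.733, -0.001]
wrist_force: [-0.7, 0.1, -1.7]
finger_gap: 0.0099
```

```bash
python3 - <<'E'
from h import *
s=read_state(); T=R.from_quat(np.roll(s['eef_rot'],-1)); p=s['tcp_pos']
print(s['clock'],p,s['finger_gap'],s['wrist_force'])
img=snapshot('top'); c=get_calibration('top')
yaw=.2865; Rz=R.from_euler('z',yaw); o=np.array([.5589,-.1697,0])
th=np.radians(21.5)
# goal tool axes: X=rest y, tilt -th about rest y
M0=np.c_[[0,1,0],[1,0,0],[0,0,-1.]]
M=Rz*R.from_euler('y',-th)*R.from_matrix(M0)
up=R.from_euler('y',-th).apply([0,0,1])
for nm,foot in(('hover',[.039,0,.10]),('place',[.038,0,.0115])):
    tcp=o+Rz.apply(np.array(foot)+.155*up)
    print(nm,tcp,'shift',(T.inv().apply(tcp-p)/.03).round(2),'rv',(np.degrees((T.inv()*M).as_rotvec())/5).round(2))
    print('   in final tool axes',(M.inv().apply(tcp-p)/.03).round(2))
sc=snapshot('scene')
a=cv2.resize(img[100:400,100:500],(533,400)); b=cv2.resize(sc[80:330,120:480],(576,400))
save('l1',np.vstack([img[130:390,100:560],sc[80:340,100:560]]))
E
```

```text
4.95 [0.60758765 0.24913606 0.29969868] 0.009938072793102328 [-0.74914628  0.08619321 -1.7469443 ]
hover [ 0.54181817 -0.17473239  0.24421472] shift [-13.92  -3.25   1.87] rv [-4.31  0.46 -2.39]
   in final tool axes [-12.93  -6.35  -0.51]
place [ 0.54085893 -0.17501499  0.15571472] shift [-13.93  -3.28   4.82] rv [-4.31  0.46 -2.39]
   in final tool axes [-12.93  -7.46   2.22]
```

View pics/l1.png

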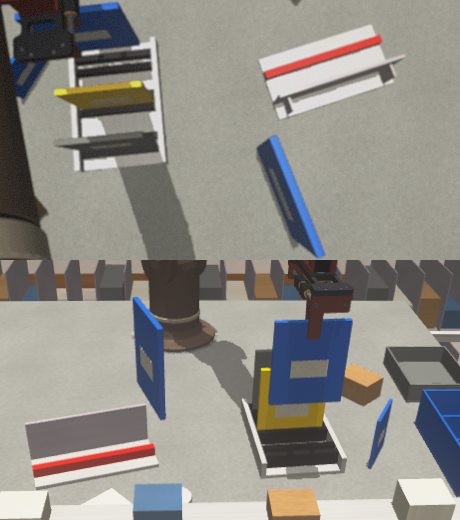

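```bash
python3 - <<'E'
from h import *
from scipy.optimize import least_squares
ct,cs=get_calibration('top'),get_calibration('scene')
for a,b in(((420,385),(236,121)),((372,267),(262,150))):
    r=least_squares(lambda P:np.r_[(proj(ct,P)-a).ravel(),(proj(cs,P)-b).ravel()],[.3,-.1,.2]);print(r.x.round(3),r.fun.round(1))
E
```

```text
[ 0.271 -0.086  0.212] [-0.5  0.  -0.8 -0.1]
[ 0.441 -0.023  0.218] [-0.6  0.  -0.8 -0.1]
```

Held in both views: fingers at (315,330) in the lower picture, panel centred below them, yellow and grey still in place. The larger blue panel tops out at z ≈ 0.215 and lies clear of the path. Carrying over, still upright.

Request:
{"fn": "move_arm", "kwargs": {"rows": [[[-0.5,-0.1,0,0,0,0,1],[-1.5,-0.3,0,0,0,-0.2,1],[-2.7,-0.6,0,0,0,-0.5,1],[-3.9,-0.9,0,0,0,-0.7,1],[-5.1,-1.1,0,0,0,-0.9,1],[-6.3,-1.4,0,0,0,-1.1,1],[-7.5,-1.7,0,0,0,-1.3,1],[-8.7,-1.9,0,0,0,-1.5,1],[-9.9,-2.2,0,0,0,-1.7,1],[-11.1,-2.5,0,0,0,-2,1],[-12.3,-2.7,0,0,0,-2.2,1],[-13.3,-3,0,0,0,-2.4,1],[-13.9,-3.1,0,0,0,-2.46,1],[-13.9,-3.1,0,0,0,-2.46,1],[-13.9,-3.1,0,0,0,-2.46,1],[-13.9,-3.1,0,0,0,-2.46,1],[-13.9,-3.1,0,0,0,-2.46,1]]]}}

```text
clock: 6.75
tcp_pos: [0.5474, -0.1722, 0.301]
eef_rot: [-0.0, 0.597, 0.803, 0.0]
wrist_force: [0.3, 0.7, -1.8]
finger_gap: 0.0101
```

```bash
cat > g.py <<'E'
from h import *
s=read_state(); T=R.from_quat(np.roll(s['eef_rot'],-1)); p=s['tcp_pos']
print(s['clock'],p,s['finger_gap'],s['wrist_force'])
yaw=.2865; Rz=R.from_euler('z',yaw); o=np.array([.5589,-.1697,0])
th=np.radians(21.5)
M0=np.c_[[0,1,0],[1,0,0],[0,0,-1.]]
M=Rz*R.from_euler('y',-th)*R.from_matrix(M0)
up=R.from_euler('y',-th).apply([0,0,1])
print('rv',(np.degrees((T.inv()*M).as_rotvec())/5).round(2))
q=Rz.inv().apply(p-o); print('tcp in rest',q.round(4),'foot in rest',(q+Rz.inv().apply(T.as_matrix()[:,2])*.155).round(4),'tilt',np.degrees(np.arccos(-T.as_matrix()[2,2])))
for nm,foot in(('hover',[.039,0,.10]),('near',[.038,0,.03]),('place',[.038,0,.0115])):
    tcp=o+Rz.apply(np.array(foot)+.155*up)
    print(nm,'shift',(T.inv().apply(tcp-p)/.03).round(2))
E
python3 g.py
```

```text
6.75 [ 0.54737696 -0.17222802  0.30099935] 0.010089076235135629 [ 0.3397977   0.6973013  -1.81700513]
rv [-4.3  -0.02  0.06]
tcp in rest [-0.0118  0.0008  0.301 ] foot in rest [-0.0118  0.0009  0.146 ] tilt 0.030471706732123092
hover shift [-0.03 -0.2   1.89]
near shift [-0.03 -0.23  4.23]
place shift [-0.03 -0.23  4.84]
```

Request:
{"fn": "move_arm", "kwargs": {"rows": [[[0,0,0,-0.5,0,0,1],[0,0,0,-1.2,0,0,1],[0,0,0,-2,0,0,1],[0,-0.1,0.2,-2.8,0,0,1],[0,-0.1,0.5,-3.6,0,0,1],[0,-0.2,0.9,-4.1,0,0,1],[0,-0.2,1.4,-4.3,0,0,1],[0,-0.2,1.9,-4.3,0,0,1],[0,-0.2,1.9,-4.3,0,0,1],[0,-0.2,1.9,-4.3,0,0,1],[0,-0.2,1.9,-4.3,0,0,1],[0,-0.2,1.9,-4.3,0,0,1],[0,-0.2,1.9,-4.3,0,0,1]]]}}

```text
clock: 8.05
tcp_pos: [0.5418, -0.1752, 0.2447]
eef_rot: [0.112, 0.587, 0.788, 0.15]
wrist_force: [-0.2, 0.2, -2.0]
finger_gap: 0.0099
```

```bash
cat >> g.py <<'E'
img=snapshot('top'); sc=snapshot('scene'); w=snapshot('wrist')
import sys
save(sys.argv[1],np.vstack([np.hstack([cv2.resize(img[120:280,320:533],(400,300)),cv2.resize(w,(400,300))]),np.hstack([cv2.resize(sc[130:310,90:330],(400,300)),cv2.resize(sc,(400,300))])]))
E
python3 g.py h1
```

```text
8.05 [ 0.54175642 -0.17520896  0.24474129] 0.009865528128219052 [-0.15259539  0.17336049 -1.98671703]
rv [ 0.01 -0.01  0.05]
tcp in rest [-0.018  -0.0004  0.2447] foot in rest [ 0.0389 -0.0003  0.1006] tilt 21.545888874235686
hover shift [ 0.01 -0.    0.02]
near shift [ 0.02 -0.89  2.18]
place shift [ 0.02 -1.11  2.75]
```

View pics/h1.png

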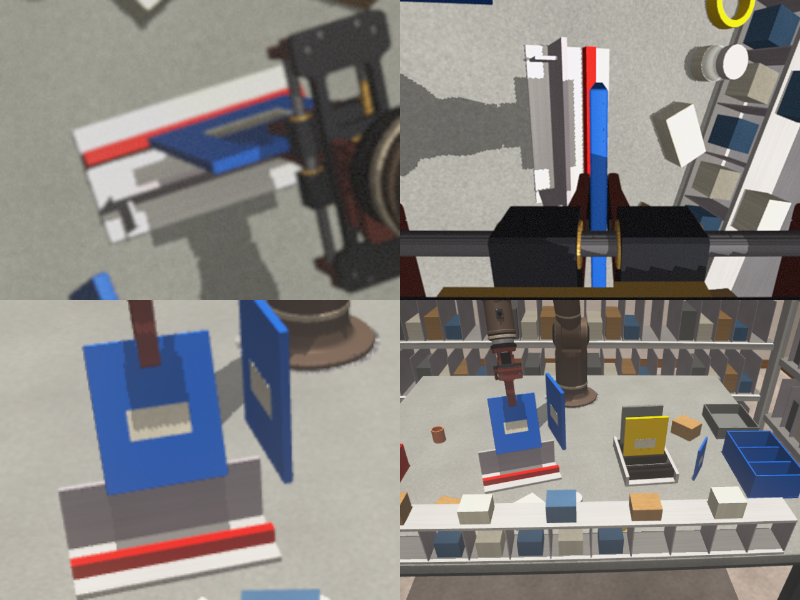

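The panel is held tilted over the channel with its foot above the strip area, and it is in line with the wall and centred on it (lower left). To leave even gaps to wall and strip I'll use 18.5° of tilt with the foot at x = 36 mm, and lower slowly.

Request:
{"fn": "move_arm", "kwargs": {"rows": [[[0,0,0.2,0.3,0,0,1],[0,-0.1,0.6,0.6,0,0,1],[0,-0.3,1.1,0.6,0,0,1],[0,-0.5,1.6,0.6,0,0,1],[0,-0.65,2,0.6,0,0,1],[0,-0.74,2.31,0.6,0,0,1],[0,-0.78,2.4,0.6,0,0,1],[0,-0.82,2.5,0.6,0,0,1],[0,-0.85,2.6,0.6,0,0,1],[0,-0.88,2.68,0.6,0,0,1],[0,-0.91,2.75,0.6,0,0,1],[0,-0.91,2.75,0.6,0,0,1],[0,-0.91,2.75,0.6,0,0,1],[0,-0.91,2.75,0.6,0,0,1]]]}}

```text
clock: 9.6
tcp_pos: [0.5462, -0.1739, 0.1576]
eef_rot: [0.096, 0.59, 0.791, 0.129]
wrist_force: [1.1, 0.9, -1.5]
finger_gap: 0.0102
```

```bash
python3 g.py h2
```

```text
9.6 [ 0.54618945 -0.17392678  0.15758722] 0.010173388507298958 [ 1.13123607  0.92833407 -1.45405003]
rv [-0.6  -0.01  0.04]
tcp in rest [-0.0134 -0.0005  0.1576] foot in rest [ 0.0359 -0.0003  0.0106] tilt 18.52223915425954
hover shift [ 0.02  0.78 -2.78]
near shift [ 0.02  0.   -0.58]
place shift [ 0.02 -0.19  0.  ]
```

View pics/h2.png

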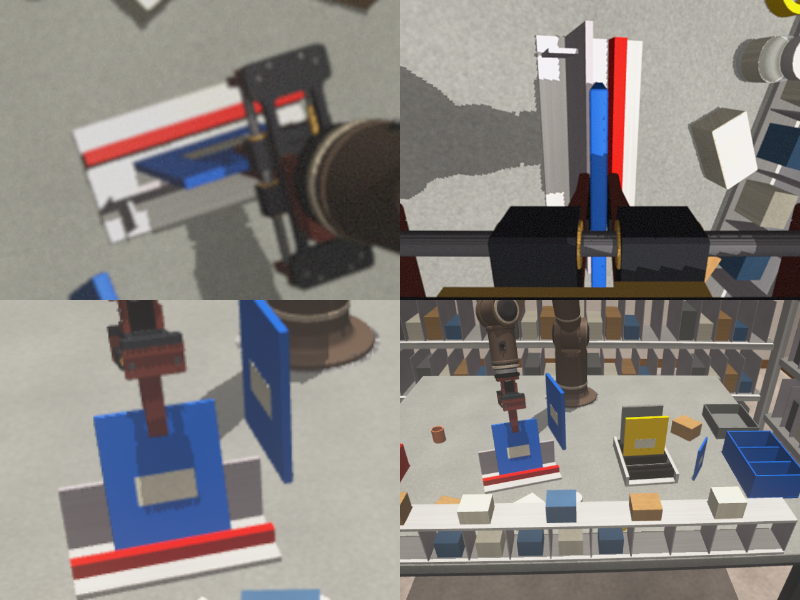

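The foot is inside the channel between wall and strip (lower left, (170,545)), with no contact load yet. Easing down a few millimetres to touch the floor.

Request:
{"fn": "move_arm", "kwargs": {"rows": [[[0,-0.01,0.02,0,0,0,1],[0,-0.01,0.03,0,0,0,1],[0,-0.02,0.05,0,0,0,1],[0,-0.02,0.05,0,0,0,1],[0,-0.02,0.05,0,0,0,1]]]}}

```text
clock: 10.25
tcp_pos: [0.5464, -0.174, 0.1565]
eef_rot: [0.096, 0.59, 0.791, 0.129]
wrist_force: [-1.1, 1.4, 5.3]
finger_gap: 0.0096
```

Floor contact (about 7 N). Opening gradually so the panel leans back gently.

Request:
{"fn": "move_arm", "kwargs": {"rows": [[[0,0,0,0,0,0,0.88],[0,0,0,0,0,0,0.86],[0,0,0,0,0,0,0.83],[0,0,0,0,0,0,0.8],[0,0,0,0,0,0,0.77],[0,0,0,0,0,0,0.74],[0,0,0,0,0,0,0.7],[0,0,0,0,0,0,0.65],[0,0,0,0,0,0,0.6],[0,0,0,0,0,0,0.5],[0,0,0,0,0,0,0.4],[0,0,0,0,0,0,0.3],[0,0,0,0,0,0,0.2],[0,0,0,0,0,0,0.2],[0,0,0,0,0,0,0.2]]]}}

```text
clock: 11.75
tcp_pos: [0.5459, -0.1739, 0.1557]
eef_rot: [0.096, 0.59, 0.792, 0.129]
wrist_force: [-1.0, 0.1, 0.3]
finger_gap: 0.07
```

```bash
python3 g.py h3
```

```text
11.75 [ 0.54594106 -0.17388312  0.1557399 ] 0.07004979672372107 [-0.95646694  0.09470116  0.3286644 ]
rv [-0.6  -0.02  0.04]
tcp in rest [-0.0136 -0.0004  0.1557] foot in rest [ 0.0356 -0.0002  0.0087] tilt 18.498214067887023
hover shift [ 0.01  0.8  -2.84]
near shift [ 0.01  0.03 -0.64]
place shift [ 0.01 -0.16 -0.05]
```

View pics/h3.png

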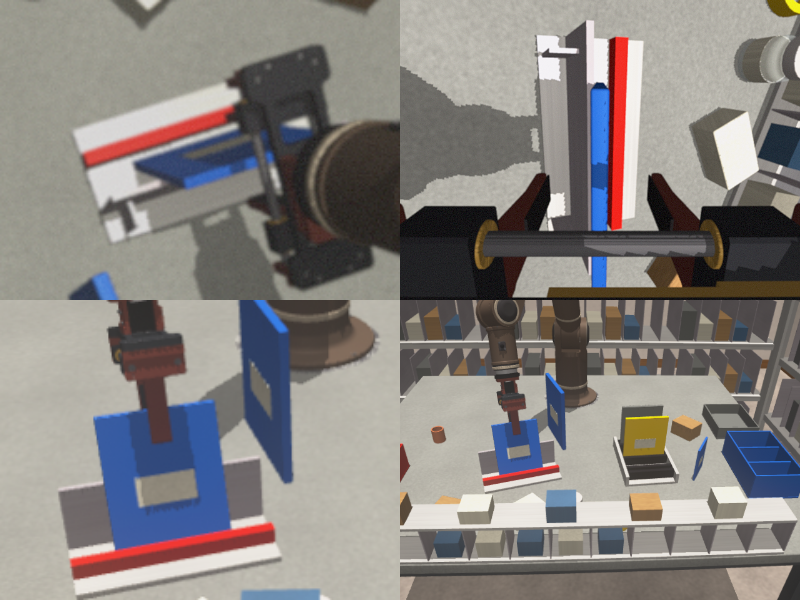

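Released: the wrist view shows the panel (600,180) standing free and leaning, with both fingers (525 and 670) clear. Backing off along the tool axis.

Request:
{"fn": "move_arm", "kwargs": {"rows": [[[0,0,-0.3,0,0,0,0.2],[0,0,-0.7,0,0,0,0.2],[0,0,-1.2,0,0,0,0.2],[0,0,-1.8,0,0,0,0.2],[0,0,-2.6,0,0,0,0.2],[0,0,-3.4,0,0,0,0.2],[0,0,-4,0,0,0,0.2],[4,0,-4.5,0,0,0,0.2],[6,0,-4.5,0,0,0,0.2],[7,0,-4.5,0,0,0,0.2],[7,0,-4.5,0,0,0,0.2],[7,0,-4.5,0,0,0,0.2],[7,0,-4.5,0,0,0,0.2],[7,0,-4.5,0,0,0,0.2],[7,0,-4.5,0,0,0,0.2],[7,0,-4.5,0,0,0,0.2]]]}}

```text
clock: 13.5
tcp_pos: [0.4451, 0.0138, 0.2838]
eef_rot: [0.096, 0.591, 0.791, 0.129]
wrist_force: [0.4, -0.2, 0.0]
finger_gap: 0.0703
```

```bash
cat > f.py <<'E'
from h import *
img=snapshot('top'); sc=snapshot('scene')
save('f1',np.vstack([cv2.resize(img[130:280,330:530],(400,300)),cv2.resize(sc[140:320,100:340],(400,300))]))
print(read_state()['clock'],read_state()['wrist_force'])
for t in ('yellow_panel','grey_panel'): print(t,[d['rect'] for d in cut_out('top',t)][:1],[d['rect'] for d in cut_out('scene',t)][:1])
ct,cs=get_calibration('top'),get_calibration('scene')
Rz=R.from_euler('z',.2865);o=np.array([.5589,-.1697,0])
for th in(18.5,20.7,22.8):
    u=np.radians(th); xf={18.5:.0355,20.7:.0366,22.8:.0404}[th]
    L=np.array([[sx*.005,sy*.07,.17] for sx,sy in((1,1),(1,-1),(-1,-1),(-1,1))])
    P=o+Rz.apply(np.array([xf,0,.0095])+R.from_euler('y',-u).apply(L))
    print(th,'top crop',((proj(ct,P)-[330,130])*2).round().tolist(),'scene crop',((proj(cs,P)-[100,140])*5/3+[0,300]).round().tolist())
E
python3 f.py
```

```text
13.6 [ 0.31585857  0.39146652 -0.04623448]
yellow_panel [[155.3, 213.1, 253.8, 239.3]] [[355.4, 185.6, 430.6, 248.6]]
grey_panel [[152.2, 260.2, 256.3, 281.3]] []
18.5 top crop [[176.0, 169.0], [338.0, 117.0], [341.0, 129.0], [179.0, 181.0]] scene crop [[197.0, 383.0], [76.0, 401.0], [75.0, 400.0], [195.0, 382.0]]
20.7 top crop [[178.0, 176.0], [339.0, 124.0], [342.0, 135.0], [181.0, 188.0]] scene crop [[196.0, 383.0], [75.0, 401.0], [75.0, 400.0], [195.0, 382.0]]
22.8 top crop [[178.0, 179.0], [339.0, 127.0], [342.0, 138.0], [181.0, 191.0]] scene crop [[196.0, 384.0], [75.0, 401.0], [75.0, 401.0], [195.0, 383.0]]
```

View pics/f1.png

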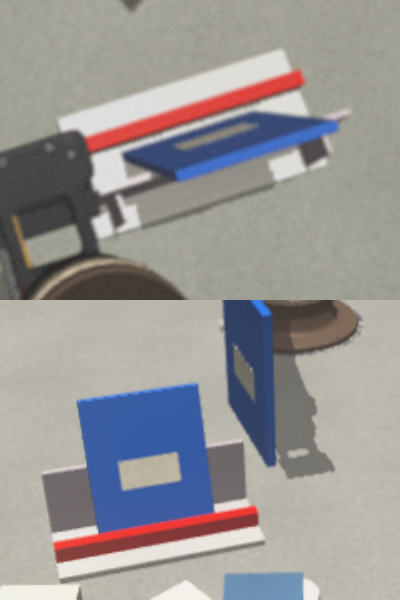

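The panel leans alone in the channel. Its top edge at crop (176,176)–(338,124) fits a lean of about 20°, in line and centred, and the arm is clear with force near zero. Handing in.

```bash
python3 -c "
from plant import *
print(sign_off())"
```

```text
the job is handed in; nothing more can be done
None
```

The blue panel from the rack's far slot is now leaning on the labelling rest, and I handed the job in at about 14 s of the 42 s allowed. I lowered it at an 18.5° tilt until it touched the channel floor at about 7 N. Then I opened the jaws gradually and backed the arm away.

- **Lean and position:** the last pictures fit a lean of about 19–21°. The foot is about 35 mm in front of the wall (from the arm's pose at release), near the middle of the rest and in line with the wall.
- **Robot:** the wrist force was about 0.5 N after backing off, so the arm is touching nothing.
- **Other panels:** the yellow panel shows no real movement in either camera. The grey panel is unchanged in the top view, but the detector missed it in the last scene picture, so that view gives no second check.
- **Small disagreement:** the measured top edge lies between the predictions for 18.5° and 20.7°, so the panel may be slightly short of full contact with the toe strip. It is still well inside the allowed 10–32°. I did not compare two pictures over time to confirm it was at rest.

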